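# Swap two paint tins left on each other's spots

## Task

The two paint tins stand on each other's painted spots. Put the white bottle that stands between them upright into the small grey tray, and swap the tins by sliding them along the worktop (they are too wide to grasp; do not lift or tip them), so that the larger tin with the blue label stands wholly inside the blue-bordered spot and the smaller tin with the black drips wholly inside the black-bordered one. Leave the brown sanding block and the amber spray bottle where they are.

Things in the scene. Friction and masses are not known exactly. Their poses are not given: they have to be found in the camera images.
- blue_label_tin: the larger round paint tin, light grey with a blue band on its label; 103 mm diameter, 115 mm high, 0.3 to 0.5 kg, closed, too wide to grasp. Starts on the black-bordered spot. Origin: centre of its underside; z up along its axis.
- black_drip_tin: the smaller round paint tin, light grey with black paint run down its side; 92 mm diameter, 76 mm high, 0.25 to 0.45 kg, closed, too wide to grasp. Starts on the blue-bordered spot. Origin: centre of its underside; z up along its axis.
- white_bottle: plain white round plastic bottle, no label; body 66 mm diameter up to about 85 mm height, then shoulder and a 30 mm cap, 124 mm high in all, 0.2 kg. Stands between the two tins. Origin: centre of its underside; z up.
- tray: small square grey open tray, 115 x 115 mm outside, walls 5 mm thick and 28 mm high, floor 5 mm thick; fixed to the worktop at the right front. Origin: centre of its underside; x and y along its sides, z up.
- blue_spot: a round spot 150 mm across painted on the worktop (no thickness): white with a 13 mm wide blue border. Fixed. Origin: its centre, on the worktop (z = 0); z up.
- black_spot: a round spot 150 mm across painted on the worktop (no thickness): white with a 13 mm wide black border. Fixed. Origin: its centre, on the worktop (z = 0); z up.
- cork_block: bystander: flat brown cork sanding block, 112 x 62 x 26 mm, loose, lying at the left front. Origin: centre of its underside; x along its length.
- amber_bottle: bystander: amber trigger spray bottle, 70 x 78 x 198 mm, loose, standing at the left back. Origin: centre of its underside.
Mind the look-alikes: they are no part of the job. Leave any red or yellow look-alike of the white_bottle alone.

How it is judged (in metres and radians):
At the end, for the whole second after the job is handed in: Blue-label tin within 25 mm of the centre of the blue-bordered spot, black-dripped tin within 30 mm of the centre of the black-bordered one (each wholly inside it), upright on the worktop; the white bottle upright (within 0.1 rad) on the floor of the grey tray; all at rest (horizontal distance between blue_label_tin and blue_spot below 0.025 m and horizontal distance between black_drip_tin and black_spot below 0.03 m and angle between each of blue_label_tin, black_drip_tin, white_bottle's own z axis and vertical below 0.1 rad and linear speed of each of blue_label_tin, black_drip_tin, white_bottle below 0.02 m/s and height (world z) of each of blue_label_tin, black_drip_tin below 0.01 m and x of white_bottle in the frame of tray between -0.03 and 0.03 m and y of white_bottle in the frame of tray between -0.03 and 0.03 m and height (world z) of white_bottle below 0.015 m); the robot touches nothing.
It fails at once if a tin is lifted more than 20 mm off the worktop or tipped by more than 0.3 rad (height (world z) of any of blue_label_tin, black_drip_tin above 0.02 m or angle between any of blue_label_tin, black_drip_tin's own z axis and vertical above 0.3 rad).
It fails at once if the brown sanding block or the amber spray bottle is moved by more than 30 mm or the spray bottle is knocked over (distance of any of cork_block, amber_bottle from where it was at the start of the episode above 0.03 m or angle between amber_bottle's own z axis and vertical above 0.4 rad).
It also fails if it takes over 72 s, if anything falls off the work surface, if the arm or the gripper's body presses on something with over 40 N, if the wrist force passes 120 N, or if a joint passes its speed limit or range.

## Robot

A 7-joint arm with a two-finger parallel gripper is mounted at the origin on a cart in front of the work surface, level with it; the furniture and walls round the work are solid. World frame = base frame: x ahead of the robot, y to its left, z up, the work surface at z = 0. Lengths are in mm, angles in rad, forces in N, time in s.
With the tool pointing down it reaches from about 400 to 875 mm from the base axis. Payload 4.4 kg.
Tool frame: the origin (TCP) lies midway between the tips of the shut fingers; the grasp point (between the pads) lies 19 mm behind it; z points along the fingers, y is the direction in which the jaws open and shut (so a half turn about z gives the same grasp; the last joint's range is limited). The gripper opens to 85 mm and grips with 20 to 120 N. Pads are 22 mm wide; open, the fingers measure 114 mm over their backs; the gripper's body (76 mm by 85 mm) begins 54 mm behind the grasp point. The pads swing forward as they close: fully open they stand 13 mm farther back than shut.
Start: joints at [-1.345, 0.628, 0.038, 1.517, -0.027, 0.996, -0.02], TCP at [186.965, 622.545, 231.313] pointing down, gripper open.
Joint ranges: [-3.06, 3.06], [-0.37, 2.12], [-1.25, 1.32], [0.18, 2.47], [-1.1, 4.24], [0.23, 1.98], [-2.94, 2.94]. Speed limits (rad/s): [2.57, 2.57, 3.14, 3.14, 3.14, 3.14, 3.14].

## Interface

Orientations are given as [roll, pitch, yaw] about the fixed x, y, z axes, in that order (R = Rz(yaw) Ry(pitch) Rx(roll)).
In Python, from cell import * gives the robot as it stands. The module is installed in compiled form; this text tells all that it offers.
- The arm moves only by the tool move_arm, never from a script. Its argument "series" is a list of rows, each a list of 2 entries, a list of its own where there are three numbers: the shift along the tool's x, y, z in m, then the turn about the tool's z in rad. In form: [[[x, y, z], yaw], ...]. A call has 1 to 5 rows; each row is the pose to reach, as a shift and turn from the pose measured when the call began, along the tool's axes at that moment; what a row does not reach only later rows make up. A row lasts 1/8 s, in which the tool goes at most 62.5 mm and 10.7 degrees, less where a joint would pass 70% of its speed; a pose out of reach is approached as far as the arm can. A call with a gripper value outside its range is refused whole. "claw" is the opening, from 0 (shut) to 1 (fully open), set as the call begins (left out, the last holds). The fingers move at their own pace and stop on an object; the grip force is fixed at half the most. Time passes only in rows, so rows that repeat a pose let the fingers close. It gives the time, the measured TCP pose, the force and the opening at its end, in the units of the state.
- read_state(): the state, without advancing time (a new reading comes with each control period).
- get_image(name): name is "scene" or "top" or "wrist"; returns the picture (480x640x3 uint8, blue, green, red); there is no depth.
- camera_model(name): a dict with "fov_y" (degrees; the focal length in pixels is half the picture's height over the tangent of half this angle, whatever the lens; pixels are square), "cx", "cy" (the principal point, pixels), "pose" (4x4, takes a point from camera to world coordinates); the wrist camera has in their place "tool_from_camera" (4x4, takes a point from camera to tool coordinates, whose origin is the TCP and whose axes are the flange's). Camera axes: x right, y down, z forward; pixel columns grow to the right and rows downward; lengths in mm; the calibration is good to about 2 mm. The wrist camera is an equidistant fisheye: a pixel r from the principal point sees the ray r / f radians off the axis. A picture is of the moment at which its call begins: read the wrist's pose just before it. camera_model takes no time and is no camera call.
- finish_job(): hands the job in, once; it reports no verdict.
The state is a dict: "clock": time; "qpos": joint angles; "qd": joint speeds; "tau": joint torques, N m; "eef_pos": TCP position; "tool_rot": TCP orientation; "force": force on the tool from outside, world axes, zero at the start; "torque": the same for the moment, N m; "width": finger opening in mm.
Only numpy, scipy, OpenCV 4.12 (cv2) and the standard library are available. Lean on these libraries where they do the work, as an engineer would, in place of code of your own. Each camera call takes 0.05 s, during which the arm holds its last target. There are 200 camera calls.

## Working session

There is one attempt and no reset: what is moved stays moved. The work goes in short steps, Python scripts to look and compute and a tool call to move; the robot and the scene stay as the last step left them, time stands still between calls to the robot, and variables do not carry over. Pictures are saved under pics/ and viewed, about 8 in all and at most 12, crops included, and the job is handed in when it is done.

Besides the shell and the picture viewer there is one more tool, called by a JSON object that holds its "method" and its "body", one argument or row to a line. move_arm: Moves the arm, as the interface text tells. Its arguments: {"type":"object","properties":{"series":{"type":"array"},"claw":{"type":"number"}},"required":["series"]}

```bash
mkdir -p pics; cat > h.py <<'E'
from cell import *
import numpy as np, cv2
def ray(name,u,v):
    m=camera_model(name); f=240/np.tan(np.radians(m["fov_y"]/2)); P=np.array(m["pose"])
    d=P[:3,:3]@np.array([(u-m["cx"])/f,(v-m["cy"])/f,1.0]); return P[:3,3],d
def onz(name,u,v,z=0):
    o,d=ray(name,u,v); return (o+d*(z-o[2])/d[2])[:2].round(1)
def proj(name,p):
    m=camera_model(name); f=240/np.tan(np.radians(m["fov_y"]/2)); P=np.array(m["pose"])
    c=P[:3,:3].T@(np.array(p)-P[:3,3]); return (c[:2]/c[2]*f+[m["cx"],m["cy"]]).round(1)
E
python3 - <<'E'
from h import *
print(read_state())
for n in("scene","top"):
    cv2.imwrite(f"pics/{n}0.png",get_image(n)); m=camera_model(n); print(n,m["fov_y"],np.array(m["pose"]).round(2).tolist())
print(camera_model("wrist"))
E
```

```text
{'clock': 0.0, 'qpos': array([-1.34480934,  0.62934047,  0.03842938,  1.51834944, -0.02700862,
        0.99629334, -0.02002279]), 'qd': array([ 1.60270126e-04, -5.93431541e-04, -4.54561091e-04,  1.19908658e-03,
        8.70779262e-04,  1.22567672e-05, -6.29468534e-06]), 'tau': array([ 1.01855103e-04, -5.63404763e+01,  1.22643247e+00, -1.93430686e+01,
        1.11112290e-02,  1.05211115e-02,  4.31373294e-06]), 'eef_pos': array([186.7676525 , 621.94970948, 230.3984502 ]), 'tool_rot': array([-3.13971956e+00,  9.46368870e-06,  2.84978879e+00]), 'force': array([-0.21139251,  0.15196043, -0.29473553]), 'torque': array([-0.00155805, -0.05216887, -0.01018123]), 'width': 85.62237551789569}
scene 44.9542664109912 [[0.75, -0.45, 0.49, -107.35], [-0.67, -0.49, 0.56, -737.35], [-0.02, -0.75, -0.67, 925.99], [0.0, 0.0, 0.0, 1.0]]
top 43.95762222995508 [[0.02, -0.98, 0.17, 342.41], [-1.0, -0.02, 0.0, 9.77], [-0.0, -0.17, -0.98, 1244.34], [0.0, 0.0, 0.0, 1.0]]
{'fov_y': 65.70646984690485, 'cx': 320.5035561216775, 'cy': 233.8352809447469, 'tool_from_camera': array([[ 3.12408274e-04, -9.63311362e-01, -2.68386143e-01,
         6.66222918e+01],
       [ 9.99999304e-01,  6.06256360e-04, -1.01199556e-03,
         6.55698158e-02],
       [ 1.13757762e-03, -2.68385640e-01,  9.63310881e-01,
        -1.41964970e+02],
       [ 0.00000000e+00,  0.00000000e+00,  0.00000000e+00,
         1.00000000e+00]])}
```

View pics/top0.png

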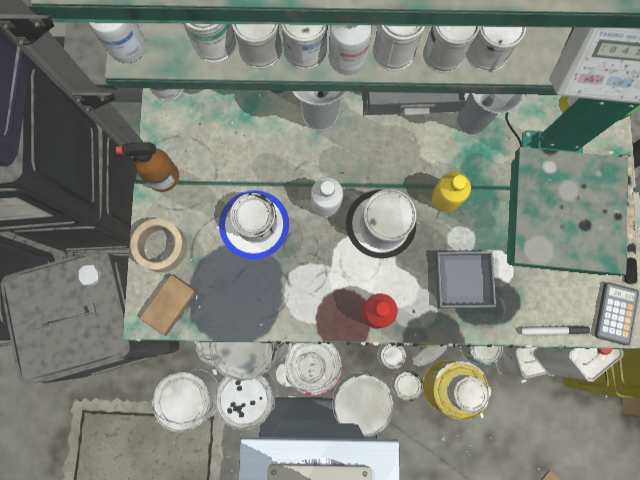

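View pics/scene0.png

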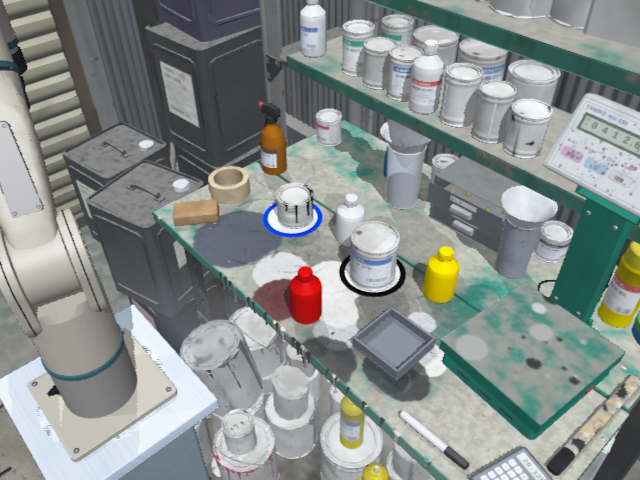

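The top view shows the black-drip tin in the blue ring at (253,218) and the blue-label tin in the black ring at (385,218). The white bottle stands between them, cap at (327,185), and the tray is at (466,279). The amber bottle is at (155,168) and the cork block at (167,305). Three bottles share the target's shape: white (327,195), red (380,310) and yellow (452,190). The white one fits, since it is plain white and stands between the tins.

```bash
python3 - <<'E'
from h import *
I=cv2.imread("pics/top0.png"); S=cv2.imread("pics/scene0.png")
hsv=cv2.cvtColor(I,cv2.COLOR_BGR2HSV)
def big(m,roi):
    x0,y0,x1,y1=roi; k=np.zeros_like(m); k[y0:y1,x0:x1]=m[y0:y1,x0:x1]
    c=cv2.findContours(k,cv2.RETR_EXTERNAL,cv2.CHAIN_APPROX_NONE)[0]; return max(c,key=cv2.contourArea)
def circ(pts,z):
    P=np.array([onz("top",u+0.,v+0.,z) for u,v in pts.reshape(-1,2)])
    A=np.c_[2*P,np.ones(len(P))]; s=np.linalg.lstsq(A,(P**2).sum(1),rcond=None)[0]
    return s[:2].round(1), np.sqrt(s[2]+s[0]**2+s[1]**2).round(1)
b=cv2.inRange(hsv,(110,150,80),(130,255,255)); print("blue spot",circ(cv2.convexHull(big(b,(200,170,310,280))),0))
k=cv2.inRange(I,(0,0,0),(45,45,45)); c=big(k,(335,170,430,270)); print("black n",len(c))
P=c.reshape(-1,2); h=cv2.convexHull(c); print("black spot",circ(h,0), cv2.boundingRect(c))
for n,p,z in (("tinBlue lid",(388.5,213),115),("tinDrip lid",(253,214),76),("white cap",(327,185),124),("red cap",(381,299),124),("yellow cap",(459,183),124)): print(n,onz("top",*p,z))
g=[(438,252),(495,252),(496,307),(440,307)]
print("tray rim",[onz("top",*p,28).tolist() for p in g], np.mean([onz("top",*p,28) for p in g],0))
print("cork",[onz("top",*p,26).tolist() for p in [(168,274),(198,290),(170,334),(139,318)]],"amber",onz("top",165,185,0))
a=cv2.resize(I[160:345,215:515],None,fx=2.6,fy=2.6,interpolation=cv2.INTER_CUBIC); cv2.imwrite("pics/c1.png",a)
E
```

```text
blue spot (array([586.1, 146.2]), np.float64(73.8))Traceback (most recent call last):
  File "<stdin>", line 12, in <module>
  File "<stdin>", line 6, in big
ValueError: max() iterable argument is empty
```

```bash
cat > m.py <<'E'
from h import *
I=cv2.imread("pics/top0.png")
k=cv2.inRange(I,(0,0,0),(70,70,70)); k[:170]=0;k[275:]=0;k[:,:335]=0;k[:,425:]=0
cs=[c for c in cv2.findContours(k,cv2.RETR_EXTERNAL,cv2.CHAIN_APPROX_NONE)[0] if cv2.contourArea(c)>40]
print("black comps",[(cv2.boundingRect(c),cv2.contourArea(c)) for c in cs], I[240,349:360].tolist())
h=cv2.convexHull(np.vstack(cs)).reshape(-1,2)
P=np.array([onz("top",u,v,0) for u,v in h])
from scipy.optimize import least_squares
r=least_squares(lambda c:np.hypot(*(P-c).T)-74,P.mean(0),loss="soft_l1"); print("black spot",r.x.round(1),r.fun.round(1))
for n,p,z in (("tinBlue lid",(388.5,213),115),("tinDrip lid",(253,214),76),("white cap",(327,185),124),("red cap",(381,299),124),("yellow cap",(459,183),124)): print(n,onz("top",*p,z))
g=[(438,252),(495,252),(496,307),(440,307)]
print("tray rim",[onz("top",*p,28).tolist() for p in g], np.mean([onz("top",*p,28) for p in g],0))
print("cork",[onz("top",*p,26).tolist() for p in [(168,274),(198,290),(170,334),(139,318)]],"amber",onz("top",165,185,0))
a=cv2.resize(I[160:345,215:515],None,fx=2.6,fy=2.6,interpolation=cv2.INTER_CUBIC)
for x in range(20,300,20): cv2.putText(a,str(215+x),(int(x*2.6)-12,10),0,.35,(0,0,255)); cv2.line(a,(int(x*2.6),12),(int(x*2.6),18),(0,0,255))
for y in range(10,185,10): cv2.putText(a,str(160+y),(0,int(y*2.6)+4),0,.35,(0,0,255))
cv2.imwrite("pics/c1.png",a)
E
python3 m.py
```

```text
black comps [((346, 190, 70, 68), 580.0)] [[220, 226, 225], [162, 170, 168], [66, 68, 68], [56, 58, 58], [58, 60, 59], [58, 60, 60], [58, 59, 59], [57, 60, 59], [72, 75, 74], [185, 191, 186], [164, 170, 166]]
black spot [ 593.3 -124.4] [-1.2 -0.7  0.8  0.5  0.4  0.1 -0.1 -0.  -0.2 -0.3 -0.5 -0.5 -0.6 -0.3
 -0.7 -0.7  1.   1.   0.6  0.3  0.2  0.2  0.2  0.   0.  -0.4 -0.8 -0.7]
tinBlue lid [ 590.4 -127.3]
tinDrip lid [592.1 140.1]
white cap [642.  -7.]
red cap [ 423.  -111.5]
yellow cap [ 650.5 -263.4]
tray rim [[528.8, -239.9], [530.9, -357.7], [417.8, -355.8], [415.8, -241.9]] [ 473.325 -298.825]
cork [[473.6, 316.0], [441.8, 252.6], [351.9, 304.6], [382.9, 369.5]] amber [669.  340.7]
```

View pics/c1.png

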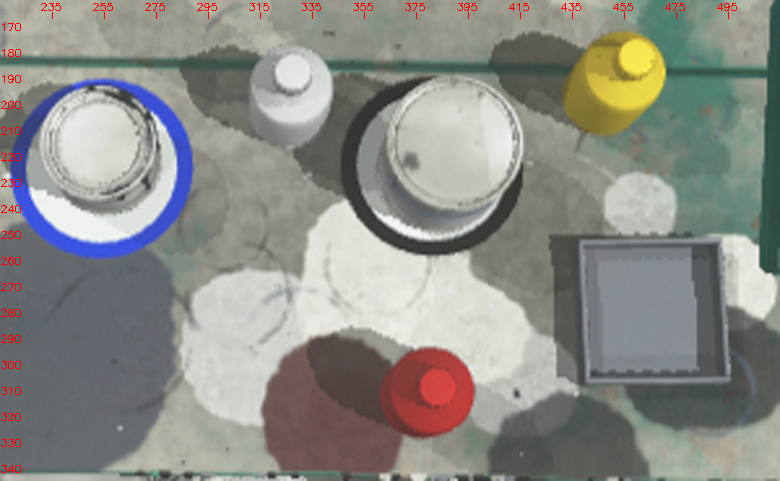

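The crop confirms the white bottle, cap at (327,188), between the tins. Red (383,308) and yellow (459,183) are the look-alikes. Positions after refining from the crop, all matching the given sizes:

| Thing | x, y (mm) |
|---|---|
| White bottle | ≈ (637,-7) |
| Blue-label tin | ≈ (587,-128) |
| Drip tin | ≈ (590,141) |
| Tray | ≈ (473,-298) |

Next I move over the bottle.

{"method": "move_arm", "body": {
  "series": [
    [[-0.041,-0.032,0],0],
    [[-0.082,-0.063,0],0],
    [[-0.122,-0.095,0],0],
    [[-0.163,-0.126,0],0],
    [[-0.204,-0.158,0],0]
  ],
  "claw": 1
}}

```text
clock: 0.72
eef_pos: [337.4, 410.5, 230.5]
tool_rot: [-3.14, 0.0, 2.85]
force: [1.1, -0.2, -0.4]
width: 85.3
```

{"method": "move_arm", "body": {
  "series": [
    [[-0.041,-0.032,0],0],
    [[-0.082,-0.063,0],0],
    [[-0.122,-0.095,0],0],
    [[-0.163,-0.126,0],0],
    [[-0.204,-0.158,0],0]
  ]
}}

```text
clock: 1.35
eef_pos: [488.1, 199.0, 230.7]
tool_rot: [-3.139, -0.0, 2.85]
force: [0.9, 0.8, 0.3]
width: 85.3
```

{"method": "move_arm", "body": {
  "series": [
    [[-0.041,-0.032,0],0.18],
    [[-0.082,-0.063,0],0.36],
    [[-0.122,-0.095,0],0.54],
    [[-0.163,-0.126,0],0.72],
    [[-0.204,-0.158,0],0.9]
  ]
}}

```text
clock: 1.98
eef_pos: [638.7, -12.0, 230.6]
tool_rot: [-3.14, 0.001, 1.945]
force: [1.0, 0.4, 0.0]
width: 85.3
```

{"method": "move_arm", "body": {
  "series": [
    [[0,0,0],0.18],
    [[0,0,0],0.374],
    [[0,0,0],0.374]
  ]
}}

```text
clock: 2.35
eef_pos: [638.3, -11.9, 229.9]
tool_rot: [-3.139, 0.002, 1.572]
force: [0.3, 0.3, 0.6]
width: 85.1
```

```bash
cat >> h.py <<'E'
from scipy.spatial.transform import Rotation
def wproj(p,s):
    m=camera_model("wrist"); f=240/np.tan(np.radians(m["fov_y"]/2)); T=m["tool_from_camera"]
    R=Rotation.from_euler("xyz",s["tool_rot"]).as_matrix()
    t=R.T@(np.array(p)-s["eef_pos"]); c=T[:3,:3].T@(t-T[:3,3])
    th=np.arctan2(np.hypot(c[0],c[1]),c[2]); d=c[:2]/np.hypot(c[0],c[1]); return d*th*f+[m["cx"],m["cy"]]
def wonz(u,v,z,s):
    m=camera_model("wrist"); f=240/np.tan(np.radians(m["fov_y"]/2)); T=m["tool_from_camera"]
    q=np.array([u-m["cx"],v-m["cy"]]); r=np.hypot(*q); th=r/f
    d=np.r_[q/r*np.sin(th),np.cos(th)]; R=Rotation.from_euler("xyz",s["tool_rot"]).as_matrix()
    o=R@T[:3,3]+s["eef_pos"]; d=R@T[:3,:3]@d; return (o+d*(z-o[2])/d[2])[:2].round(1)
E
python3 - <<'E'
from h import *
S=cv2.imread("pics/scene0.png")
print("scene cap",onz("scene",350.5,199,124), onz("top",327.3,187.7,124), "tins",onz("top",389.6,215,115),onz("top",252.7,215,76))
s=read_state(); W=get_image("wrist"); cv2.imwrite("pics/w1.png",W); print(s["eef_pos"],s["tool_rot"],wproj([637,-7,124],s))
E
```

```text
scene cap [632.1 -11.2] [636.6  -7.6] tins [ 586.5 -129.4] [590.1 140.6]
[638.33776604 -11.88135458 229.92389231] [-3.13876124e+00  2.19061187e-03  1.57236926e+00] [317.1975435 224.2537426]
```

View pics/w1.png

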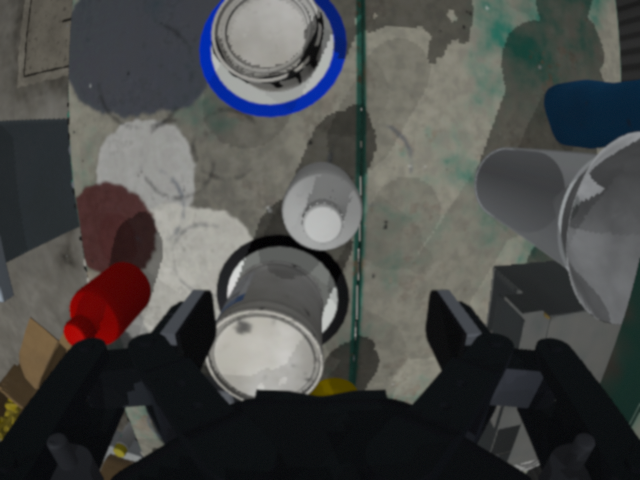

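The wrist view shows the bottle cap at (322,223), within about 3 mm of the prediction. I descend to the grasp height and close.

{"method": "move_arm", "body": {
  "series": [
    [[0.004,0.001,0.045],0],
    [[0.004,0.001,0.09],0],
    [[0.004,0.001,0.13],0],
    [[0.004,0.001,0.16],0],
    [[0.004,0.001,0.172],0]
  ]
}}

```text
clock: 3.02
eef_pos: [637.7, -7.7, 56.3]
tool_rot: [-3.136, 0.001, 1.577]
force: [0.3, 0.6, 0.5]
width: 85.0
```

{"method": "move_arm", "body": {
  "series": [
    [[0,0,0],0],
    [[0,0,0],0],
    [[0,0,0],0],
    [[0,0,0],0],
    [[0,0,0],0]
  ],
  "claw": 0
}}

```text
clock: 3.65
eef_pos: [638.4, -7.4, 57.2]
tool_rot: [-3.138, 0.001, 1.577]
force: [-0.1, 1.7, 5.1]
width: 62.5
```

{"method": "move_arm", "body": {
  "series": [
    [[0,0,-0.02],0],
    [[0,0,-0.055],0],
    [[0,0,-0.095],0],
    [[0,0,-0.13],0],
    [[0,0,-0.15],0]
  ]
}}

```text
clock: 4.28
eef_pos: [639.6, -7.8, 210.4]
tool_rot: [-3.141, 0.001, 1.577]
force: [-0.4, 0.1, -3.1]
width: 62.6
```

{"method": "move_arm", "body": {
  "series": [
    [[-0.02,-0.011,0],0],
    [[-0.05,-0.028,0],0],
    [[-0.085,-0.048,0],0],
    [[-0.12,-0.068,0],0],
    [[-0.155,-0.088,0],0]
  ]
}}

```text
clock: 4.9
eef_pos: [549.6, -165.8, 210.2]
tool_rot: [-3.138, 0.002, 1.575]
force: [1.6, -0.3, -2.1]
width: 62.9
```

{"method": "move_arm", "body": {
  "series": [
    [[-0.035,-0.02,0],0],
    [[-0.07,-0.04,0],0],
    [[-0.1,-0.06,0],0],
    [[-0.12,-0.07,0],0],
    [[-0.13,-0.075,0],0]
  ]
}}

```text
clock: 5.52
eef_pos: [472.3, -298.2, 210.3]
tool_rot: [-3.136, 0.002, 1.571]
force: [0.3, -0.0, -1.5]
width: 63.1
```

```bash
python3 - <<'E'
from h import *
s=read_state(); a=get_image("wrist"); b=get_image("top"); c=get_image("scene"); cv2.imwrite("pics/s2.png",c)
cv2.imwrite("pics/j2.png",np.hstack([cv2.resize(c[120:420,220:520],(400,400)),cv2.resize(b[180:340,380:540],(400,400))])); print(s["width"],s["force"])
E
```

```text
63.10155122126576 [ 0.28747288 -0.02890042 -1.50793876]
```

View pics/j2.png

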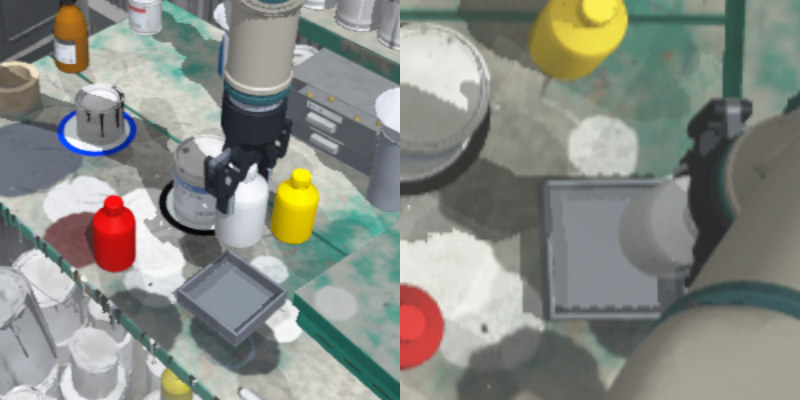

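{"method": "move_arm", "body": {
  "series": [
    [[0,0,0.045],0],
    [[0,0,0.09],0],
    [[0,0,0.12],0],
    [[0,0,0.135],0],
    [[0,0,0.14],0]
  ]
}}

```text
clock: 6.3
eef_pos: [474.2, -295.6, 69.9]
tool_rot: [-3.137, 0.001, 1.575]
force: [0.9, -0.4, -1.5]
width: 62.8
```

{"method": "move_arm", "body": {
  "series": [
    [[0,0,0.003],0],
    [[0,0,0.006],0],
    [[0,0,0.008],0],
    [[0,0,0.008],0]
  ]
}}

```text
clock: 6.8
eef_pos: [474.6, -295.8, 62.3]
tool_rot: [-3.138, 0.001, 1.575]
force: [-1.0, 1.0, -0.6]
width: 62.6
```

{"method": "move_arm", "body": {
  "series": [
    [[0,0,0.001],0],
    [[0,0,0.001],0],
    [[0,0,0.001],0],
    [[0,0,0.001],0]
  ],
  "claw": 1
}}

```text
clock: 7.3
eef_pos: [474.6, -295.8, 61.4]
tool_rot: [-3.138, 0.001, 1.575]
force: [0.5, 0.4, 0.5]
width: 85.4
```

{"method": "move_arm", "body": {
  "series": [
    [[0,0,-0.02],0],
    [[0,0,-0.06],0],
    [[0,0,-0.1],0],
    [[0,0,-0.12],0]
  ]
}}

```text
clock: 7.8
eef_pos: [475.7, -296.3, 183.6]
tool_rot: [-3.141, 0.003, 1.575]
force: [-0.3, 0.3, -0.4]
width: 85.7
```

```bash
python3 - <<'E'
from h import *
s=read_state(); a=get_image("wrist"); b=get_image("top")
cv2.imwrite("pics/j3.png",np.hstack([cv2.resize(a,(533,400)),cv2.resize(b[220:340,420:500],(267,400))])); print(s["eef_pos"],s["width"],wproj([473,-298,129],s)*.833)
E
```

```text
[ 475.70589632 -296.29641566  183.5969512 ] 85.67756826850997 [261.06515254 215.11287621]
```

View pics/j3.png

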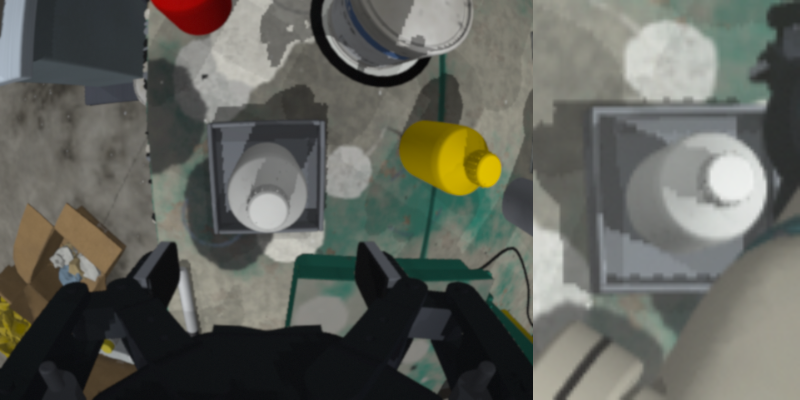

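The bottle stands upright in the tray, clear of the walls, and the red and yellow bottles are untouched. Next I go behind the drip tin and push it to a parking place in front.

{"method": "move_arm", "body": {
  "series": [
    [[0.055,0.018,0],0],
    [[0.11,0.036,0],0],
    [[0.165,0.054,0],0],
    [[0.22,0.072,0],0],
    [[0.27,0.09,0],0]
  ],
  "claw": 0.6
}}

```text
clock: 8.52
eef_pos: [564.9, -23.9, 181.6]
tool_rot: [-3.141, 0.003, 1.576]
force: [1.0, -0.7, 0.3]
width: 51.4
```

{"method": "move_arm", "body": {
  "series": [
    [[0.05,0.016,0],0.154],
    [[0.1,0.033,0],0.308],
    [[0.15,0.05,0],0.461],
    [[0.2,0.066,0],0.615],
    [[0.217,0.072,0],0.768]
  ]
}}

```text
clock: 9.15
eef_pos: [635.2, 198.6, 178.5]
tool_rot: [-3.141, 0.003, 0.809]
force: [-0.0, -0.5, 0.1]
width: 51.3
```

{"method": "move_arm", "body": {
  "series": [
    [[0,0,0],0]
  ]
}}

```text
clock: 9.28
eef_pos: [634.5, 200.2, 176.7]
tool_rot: [-3.14, 0.006, 0.813]
force: [-0.3, 0.3, -0.6]
width: 51.3
```

{"method": "move_arm", "body": {
  "series": [
    [[0,0.009,0.05],0],
    [[0,0.009,0.1],0],
    [[0,0.009,0.14],0],
    [[0,0.009,0.149],0]
  ]
}}

```text
clock: 9.78
eef_pos: [637.6, 191.3, 24.5]
tool_rot: [-3.137, 0.011, 0.813]
force: [1.2, 0.4, -0.4]
width: 51.1
```

{"method": "move_arm", "body": {
  "series": [
    [[-0.015,0,0],0],
    [[-0.025,0,0],0],
    [[-0.04,0,0],0],
    [[-0.055,0,0],0],
    [[-0.07,0,0],0]
  ]
}}

```text
clock: 10.4
eef_pos: [590.1, 140.1, 26.6]
tool_rot: [-3.138, 0.009, 0.813]
force: [-0.2, 1.0, -0.5]
width: 51.1
```

{"method": "move_arm", "body": {
  "series": [
    [[-0.015,0,0],0],
    [[-0.03,0,0],0],
    [[-0.045,0,0],0],
    [[-0.06,0,0],0],
    [[-0.075,0,0],0]
  ]
}}

```text
clock: 11.02
eef_pos: [538.1, 85.0, 27.4]
tool_rot: [-3.139, 0.009, 0.813]
force: [1.7, 0.8, 0.9]
width: 50.9
```

{"method": "move_arm", "body": {
  "series": [
    [[-0.015,0,0],0],
    [[-0.03,0,0],0],
    [[-0.042,0,0],0],
    [[-0.05,0,0],0],
    [[-0.055,0,0],0]
  ]
}}

```text
clock: 11.65
eef_pos: [500.0, 44.7, 27.8]
tool_rot: [-3.138, 0.009, 0.813]
force: [0.7, 1.2, -0.1]
width: 51.0
```

```bash
python3 - <<'E'
from h import *
s=read_state(); b=get_image("top"); c=get_image("scene")
cv2.imwrite("pics/j4.png",np.hstack([cv2.resize(c[120:420,200:500],(400,400)),cv2.resize(b[160:345,200:385],(400,400))])); print(s["eef_pos"],s["tool_rot"])
E
```

```text
[500.00496475  44.692569    27.80237539] [-3.13847455  0.0087298   0.81299514]
```

View pics/j4.png

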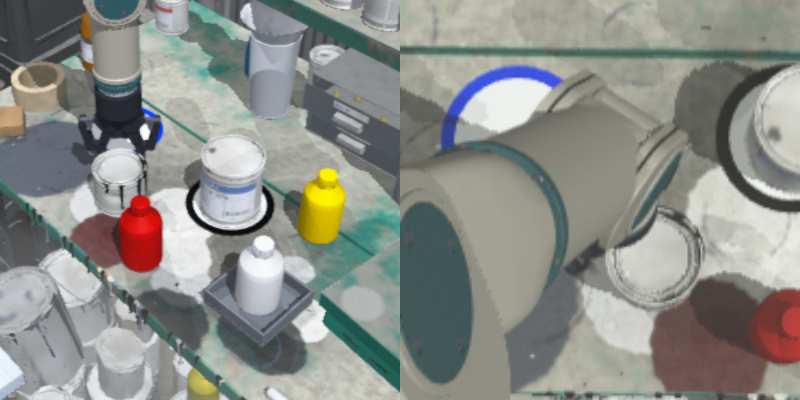

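The drip tin is parked upright at about (466,9), clear of the direct path between the spots. Next I go behind the blue-label tin.

{"method": "move_arm", "body": {
  "series": [
    [[0.03,0,0],0],
    [[0.03,0,-0.05],0],
    [[0.03,0,-0.1],0],
    [[0.03,0,-0.15],0],
    [[0.03,0,-0.16],0]
  ]
}}

```text
clock: 12.38
eef_pos: [523.8, 67.2, 190.5]
tool_rot: [3.141, 0.005, 0.813]
force: [-0.1, 0.3, -0.4]
width: 51.3
```

{"method": "move_arm", "body": {
  "series": [
    [[-0.03,0.046,0],-0.152],
    [[-0.059,0.092,0],-0.304],
    [[-0.088,0.138,0],-0.456],
    [[-0.117,0.184,0],-0.608],
    [[-0.146,0.228,0],-0.758]
  ]
}}

```text
clock: 13.0
eef_pos: [589.1, -196.6, 190.0]
tool_rot: [-3.137, 0.003, 1.577]
force: [0.6, 1.2, 0.1]
width: 51.5
```

{"method": "move_arm", "body": {
  "series": [
    [[0,0,0],0]
  ]
}}

```text
clock: 13.12
eef_pos: [588.1, -203.1, 189.3]
tool_rot: [-3.136, 0.006, 1.57]
force: [-0.3, -0.2, 0.4]
width: 51.1
```

```bash
python3 - <<'E'
from h import *
s=read_state(); print(s["eef_pos"],s["tool_rot"]); print("drip",onz("top",318,278.9,76))
w=get_image("wrist"); cv2.imwrite("pics/w5.png",w)
g=cv2.cvtColor(w,cv2.COLOR_BGR2GRAY); print("pred A lid",wproj([586.5,-129.4,115],s))
E
```

```text
[ 588.08618654 -203.08723324  189.27588736] [-3.13647754  0.00588261  1.56985356]
drip [463.7   7.3]
pred A lid [316.06007781 121.32791184]
```

View pics/w5.png

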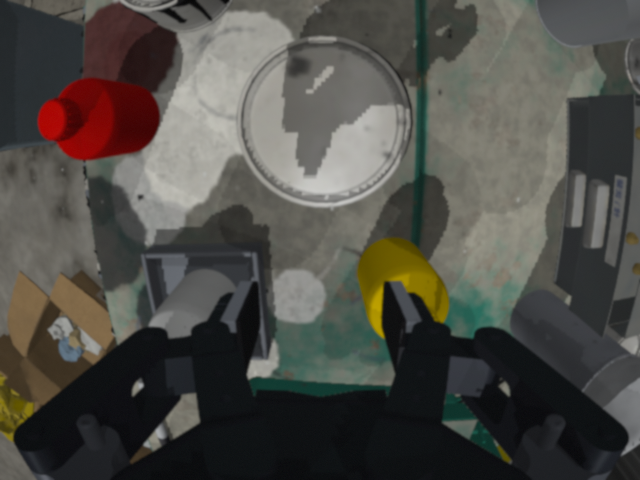

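{"method": "move_arm", "body": {
  "series": [
    [[0.008,0.001,0.05],0],
    [[0.008,0.001,0.1],0],
    [[0.008,0.001,0.13],0],
    [[0.008,0.001,0.14],0],
    [[0.008,0.001,0.14],0]
  ]
}}

```text
clock: 13.8
eef_pos: [587.7, -190.6, 48.2]
tool_rot: [-3.134, 0.002, 1.573]
force: [-0.5, 0.3, 0.9]
width: 51.3
```

{"method": "move_arm", "body": {
  "series": [
    [[0.008,0,0],0],
    [[0.018,0,0],0],
    [[0.03,0,0],0],
    [[0.045,0,0],0],
    [[0.06,0,0],0]
  ]
}}

```text
clock: 14.42
eef_pos: [587.7, -129.2, 48.3]
tool_rot: [-3.134, 0.002, 1.573]
force: [0.2, -3.0, 0.8]
width: 51.3
```

```bash
python3 - <<'E'
from h import *
s=read_state(); print(s["eef_pos"],s["tool_rot"])
b=get_image("top"); c=get_image("scene")
cv2.imwrite("pics/j6.png",np.hstack([cv2.resize(c[120:420,200:500],(400,400)),cv2.resize(b[160:345,300:485],(400,400))]))
E
```

```text
[ 587.6950535  -129.21518597   48.3486502 ] [-3.13392992e+00  1.67419244e-03  1.57341866e+00]
```

View pics/j6.png

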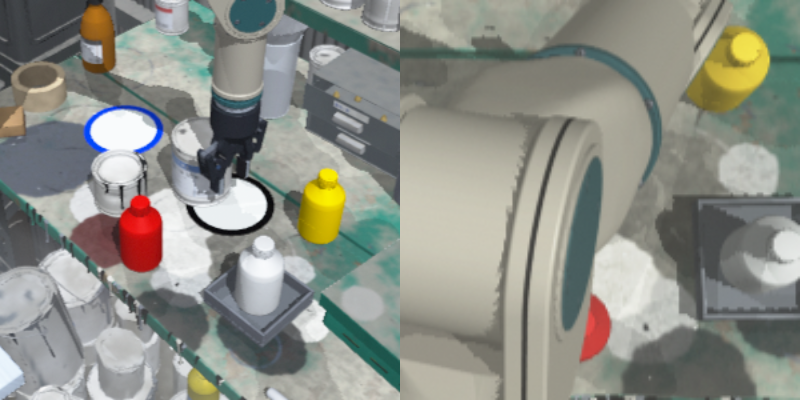

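The blue-label tin slides upright in front of the fingers. I keep pushing.

{"method": "move_arm", "body": {
  "series": [
    [[0.015,0,0],0],
    [[0.03,0,0],0],
    [[0.045,0,0],0],
    [[0.06,0,0],0],
    [[0.075,0,0],0]
  ]
}}

```text
clock: 15.15
eef_pos: [587.1, -50.5, 47.9]
tool_rot: [-3.133, -0.001, 1.577]
force: [0.5, -1.7, 1.6]
width: 51.2
```

{"method": "move_arm", "body": {
  "series": [
    [[0.015,0,0],0],
    [[0.03,0,0],0],
    [[0.045,0,0],0],
    [[0.06,0,0],0],
    [[0.075,0,0],0]
  ]
}}

```text
clock: 15.78
eef_pos: [586.6, 25.5, 48.0]
tool_rot: [-3.133, -0.001, 1.577]
force: [0.1, -1.6, 1.2]
width: 51.3
```

{"method": "move_arm", "body": {
  "series": [
    [[0.015,0,0],0],
    [[0.03,0,0],0],
    [[0.044,0,0],0],
    [[0.054,0,0],0],
    [[0.06,0,0],0]
  ]
}}

```text
clock: 16.4
eef_pos: [586.1, 86.1, 48.0]
tool_rot: [-3.132, -0.001, 1.577]
force: [-0.5, -2.8, 0.8]
width: 50.9
```

```bash
python3 - <<'E'
from h import *
s=read_state(); print(s["eef_pos"],s["tool_rot"])
b=get_image("top"); c=get_image("scene"); cv2.imwrite("pics/t7.png",b)
cv2.imwrite("pics/j7.png",np.hstack([cv2.resize(c[120:420,200:500],(400,400)),cv2.resize(b[160:345,200:385],(400,400))]))
E
```

```text
[586.09205609  86.13871685  47.9660256 ] [-3.13230416e+00 -9.49338419e-04  1.57726169e+00]
```

View pics/j7.png

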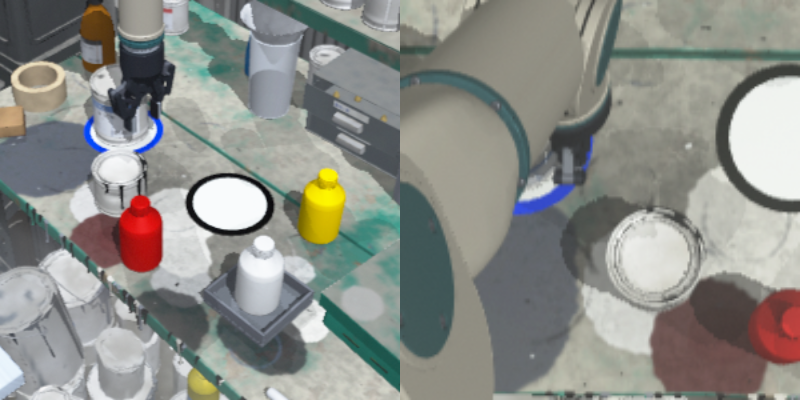

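{"method": "move_arm", "body": {
  "series": [
    [[0.002,0,0],0],
    [[0.004,0,0],0],
    [[0.004,0,0],0]
  ]
}}

```text
clock: 16.88
eef_pos: [586.1, 90.3, 47.9]
tool_rot: [-3.132, -0.001, 1.577]
force: [0.3, -1.6, 0.5]
width: 51.4
```

{"method": "move_arm", "body": {
  "series": [
    [[-0.015,0,0],0],
    [[-0.035,0,0],0],
    [[-0.035,0,-0.05],0],
    [[-0.035,0,-0.1],0],
    [[-0.035,0,-0.14],0]
  ]
}}

```text
clock: 17.5
eef_pos: [587.9, 53.0, 189.9]
tool_rot: [-3.134, -0.001, 1.575]
force: [0.5, 0.4, -0.3]
width: 51.3
```

{"method": "move_arm", "body": {
  "series": [
    [[0,-0.033,0],-0.154],
    [[0,-0.066,0],-0.308],
    [[0,-0.1,0],-0.461],
    [[0,-0.133,0],-0.615],
    [[0,-0.166,0],-0.768]
  ]
}}

```text
clock: 18.12
eef_pos: [420.7, 50.7, 191.4]
tool_rot: [-3.137, -0.006, 2.346]
force: [-0.2, 0.2, 0.2]
width: 51.1
```

{"method": "move_arm", "body": {
  "series": [
    [[0,0,0],0]
  ]
}}

```text
clock: 18.25
eef_pos: [418.0, 49.3, 191.5]
tool_rot: [-3.135, -0.008, 2.345]
force: [0.9, -0.8, 0.0]
width: 51.1
```

```bash
python3 - <<'E'
from h import *
s=read_state(); print(s["eef_pos"],s["tool_rot"])
b=get_image("top"); w=get_image("wrist"); cv2.imwrite("pics/t8.png",b);cv2.imwrite("pics/w8.png",w)
cv2.imwrite("pics/j8.png",np.hstack([cv2.resize(w,(500,375)),cv2.resize(b[160:330,200:336],(300,375))]))
print("pred B",wproj([464,8,76],s)*500/640)
E
```

```text
[418.00731864  49.30673271 191.51549108] [-3.13526621 -0.00795125  2.34507179]
pred B [254.69638173 239.09087017]
```

View pics/j8.png

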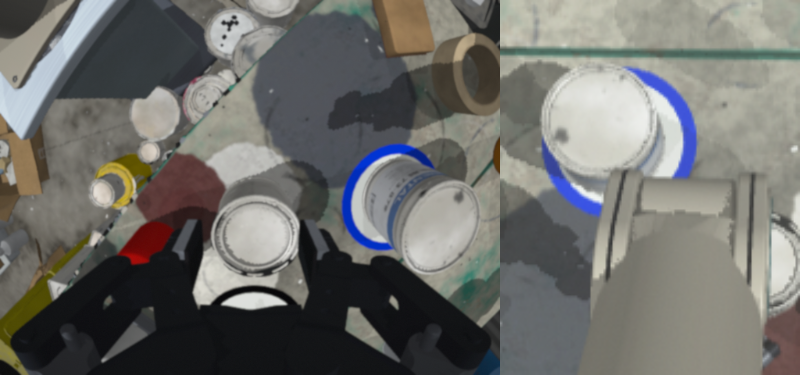

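The blue-label tin now stands in the blue ring, and the drip tin's lid is where predicted, at (256,235). I descend behind it and push it to the black spot.

{"method": "move_arm", "body": {
  "series": [
    [[0,0.004,0.05],0],
    [[0,0.004,0.1],0],
    [[0,0.004,0.15],0],
    [[0,0.004,0.164],0],
    [[0,0.004,0.164],0]
  ]
}}

```text
clock: 18.98
eef_pos: [423.8, 51.4, 25.7]
tool_rot: [-3.135, -0.004, 2.341]
force: [-0.0, 0.3, 0.6]
width: 51.1
```

{"method": "move_arm", "body": {
  "series": [
    [[-0.01,0,0],0],
    [[-0.02,0,0],0],
    [[-0.035,0,0],0],
    [[-0.05,0,0],0],
    [[-0.065,0,0],0]
  ]
}}

```text
clock: 19.6
eef_pos: [470.0, 3.9, 25.8]
tool_rot: [-3.136, -0.004, 2.341]
force: [-1.4, 0.9, 2.3]
width: 51.3
```

```bash
python3 - <<'E'
from h import *
s=read_state(); print(s["eef_pos"],s["tool_rot"],"A",onz("top",244.9,214.4,115))
E
```

```text
[469.96467598   3.88835701  25.76587638] [-3.13580974 -0.00425797  2.34059958] A [582.7 151.4]
```

{"method": "move_arm", "body": {
  "series": [
    [[-0.015,0,0],0],
    [[-0.03,0,0],0],
    [[-0.045,0,0],0],
    [[-0.06,0,0],0],
    [[-0.075,0,0],0]
  ]
}}

```text
clock: 20.23
eef_pos: [522.8, -50.6, 25.4]
tool_rot: [-3.136, -0.004, 2.341]
force: [-0.9, 1.8, 1.6]
width: 51.6
```

{"method": "move_arm", "body": {
  "series": [
    [[-0.013,0,0],0],
    [[-0.026,0,0],0],
    [[-0.038,0,0],0],
    [[-0.046,0,0],0],
    [[-0.05,0,0],0]
  ]
}}

```text
clock: 20.85
eef_pos: [557.8, -86.8, 25.1]
tool_rot: [-3.136, -0.004, 2.341]
force: [-1.5, 1.0, 2.1]
width: 51.1
```

{"method": "move_arm", "body": {
  "series": [
    [[0.015,0,0],0],
    [[0.035,0,0],0],
    [[0.035,0,-0.05],0],
    [[0.035,0,-0.1],0],
    [[0.035,0,-0.15],0]
  ]
}}

```text
clock: 21.48
eef_pos: [533.6, -60.5, 176.5]
tool_rot: [-3.136, -0.005, 2.341]
force: [1.7, 0.9, 0.1]
width: 51.3
```

{"method": "move_arm", "body": {
  "series": [
    [[0.04,0.0,0],0],
    [[0.09,0,0],0],
    [[0.14,0,0],0],
    [[0.19,0,0],0],
    [[0.2,0,0],0]
  ]
}}

```text
clock: 22.1
eef_pos: [390.5, 85.7, 177.2]
tool_rot: [-3.134, -0.009, 2.346]
force: [0.5, -0.6, -0.3]
width: 51.3
```

```bash
python3 - <<'E'
from h import *
s=read_state(); print(s["eef_pos"],s["tool_rot"])
b=get_image("top"); c=get_image("scene"); cv2.imwrite("pics/t9.png",b)
cv2.imwrite("pics/j9.png",np.hstack([cv2.resize(b[160:345,200:510],(536,320),interpolation=cv2.INTER_CUBIC),cv2.resize(c[150:400,220:420],(256,320))]))
E
```

```text
[390.48518914  85.73252652 177.15060285] [-3.13446991 -0.00886346  2.34607168]
```

View pics/j9.png

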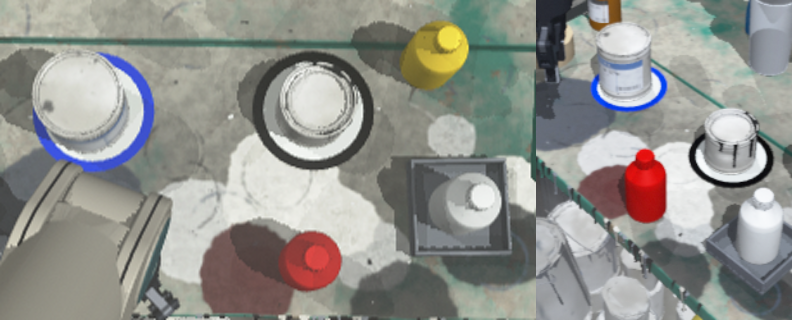

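```bash
python3 - <<'E'
from h import *
for n,p,z,t in(("drip",(383.3,217.8),76,(593.3,-124.4)),("blue",(245.4,217.2),115,(586.1,146.2)),("bottle cap",(477.6,272.8),129,(473,-298))):
    q=onz("top",*p,z); print(n,q,"off",(q-t).round(1))
a=cv2.imread("pics/top0.png");b=cv2.imread("pics/t9.png")
print("cork/amber mean diff",cv2.absdiff(a,b)[265:340,135:195].mean(),cv2.absdiff(a,b)[135:195,115:185].mean())
print(read_state()["clock"])
E
```

```text
drip [ 588.9 -121.6] off [-4.4  2.8]
blue [577.2 150.2] off [-8.9  4. ]
bottle cap [ 475. -293.] off [2. 5.]
cork/amber mean diff 15.648444444444445 2.3701587301587304
22.2
```

```bash
python3 - <<'E'
from h import *
for f in("top0","t9"):
    h=cv2.cvtColor(cv2.imread(f"pics/{f}.png"),cv2.COLOR_BGR2HSV); m=cv2.inRange(h,(8,70,60),(20,200,220))[265:340,130:205]
    c=max(cv2.findContours(m,cv2.RETR_EXTERNAL,cv2.CHAIN_APPROX_NONE)[0],key=cv2.contourArea); print(f,cv2.minAreaRect(c))
E
```

```text
top0 ((38.033782958984375, 39.452701568603516), (31.503108978271484, 54.8688850402832), 35.53767776489258)
t9 ((37.93243408203125, 39.5945930480957), (31.503110885620117, 54.5201416015625), 35.53767776489258)
```

The cork block hasn't moved; the picture difference there was only a shadow. I hand the job in.

```bash
python3 -c "
from cell import *
print(finish_job(), read_state()['clock'])"
```

```text
the job is handed in; nothing more can be done
the job is handed in; nothing more can be done
```

The white bottle stands upright in the grey tray, the tins are swapped, and I handed the job in at about 22 s on the robot's clock. I gripped the bottle by its body. I slid the drip tin aside, pushed the blue-label tin straight across to the blue spot, then pushed the drip tin onto the black spot.

Last checks, from the top camera:

| Object | Offset from its target | Limit |
|---|---|---|
| Blue-label tin | about 10 mm | 25 mm |
| Drip tin | about 5 mm | 30 mm |
| White bottle (cap) | about 2 and 5 mm along x and y | 30 mm each |

- **Upright:** both tins and the bottle looked upright in the last pictures.
- **Bystanders:** the cork block's outline had not moved (under 0.2 pixel), and the amber spray bottle's picture patch was nearly unchanged. The red and yellow bottles looked undisturbed.
- **Disagreements:** the wrist and top cameras differed by 3 to 5 mm in x. Two readings of the blue-label tin, with nothing touching it in between, differed by about 6 mm. The cork area first showed a large picture difference, which I put down to the arm's shadow since the block's outline matched.

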